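# Click the disc housing home in the rack

## Task

Put the loose clear disc housing back into the empty top tier of the three-tier rack: slide it in flat under the side lips, clear edge first and dark-trimmed edge at the open front, and push it past the sprung ball until it clicks and comes up against the soft red end buffer, then let go so that it stays held. Go by feel at the end, because the catch has been clamped by hand anywhere within its adjustment, and set the housing down and push it gently so as not to crack the plastic. Leave the glass bowl, the red lid and the whisk where they are.

Things in the scene. Friction and masses are not known exactly. Their poses are not given: they have to be found in the camera images.
- grip_bar (a point): Middle (half-way up) of the dark grip bar on the loose disc housing, a flat clear plastic case 156 x 156 x 22 mm with a steel disc inside, 0.3 to 0.5 kg, lying flat on the counter. The bar stands at the centre of the lid: 20 mm (x) by 70 mm (y), 34 mm tall; the lid is 17 mm and the underside 39 mm below this point. x points to the clear edge that goes in first.
- notch (a point): Deepest point of the V notch for the ball, 11 mm long and 4 mm deep, in the housing's left (+y) side, 30 mm ahead (+x) of the grip bar, 11 mm above the underside. The housing's leading edge is 78 mm ahead of the bar, its corners bevelled (9 mm long, 5 mm deep); the opposite edge has a dark trim strip and stays at the rack's open front.
- rack: Three-tier clear plastic rack, about 180 mm deep, 170 wide, 171 tall, stuck to the counter by suction feet; the lower tiers are full, only the top one is empty. Origin on the counter under the middle, z up; x is the direction in which a housing slides in, the open front faces -x. The top tier's floor is 142 mm above the counter, from x = -80 to +95 mm.
- mouth (a point): Point on the top tier's floor, midway across, 35 mm before the rack's middle (x, y, z as the rack's). Here the flared mouth is 174 mm wide; it narrows in 30 mm to side rails 159 mm apart (1.5 mm spare each side). Lips over both side edges start 39 mm beyond this point, 2.5 mm above the housing's lid: set the housing on the floor with its bar 80 mm short of home, then slide it in.
- home (a point): Where the middle of the grip bar comes (181 mm above the counter, over the rack's middle) when clicked, if the catch is clamped at mid adjustment; axes as the rack's. The grey L-shaped catch, clamped to the left rail by a thumbscrew, carries the side ball and a soft red end buffer. It may sit up to 18 mm nearer or farther along x, ball and buffer together; this is not measured: feel for it.
- ball (a joint): How far the 12 mm steel ball at the left rail is pushed back, m: 0 = out (free or in the notch), 2 to 6 mm on the housing's plain side. It meets the nose 46 mm before the click, pushing sideways with 5 to 9 N; sliding past takes 3 to 10 N along x. Just after the click the buffer gives 2 mm, the push rising to 15 N or so, then is hard. Let go there and it settles. Over 25 N at the buffer cracks it.
- bowl: Small glass bowl, 100 mm across, 46 mm tall, origin under its centre; leave alone.
- red_lid: Red silicone lid, 120 mm across, with a small knob, 24 mm tall, origin under its centre; leave alone.
- whisk: Stainless balloon whisk lying on the counter along its x, about 265 mm long, 55 mm wide, origin at the joint of handle and wires; leave alone.
Things that resemble listed ones, but are neither listed nor needed, are in the scene too. Several things look just like the part that bears grip_bar: the one meant starts farthest from the robot's base.

How it is judged (in metres and radians):
On the way, in this order (a step that is already met when the one before it is completed fails the run):
1. the housing is flat in the top tier's channel with its side pressing the ball back (value of joint ball above 0.0018 m and x of grip_bar in the frame of home between -0.07 and 0.02 m and z of grip_bar in the frame of home between -0.004 and 0.004 m), for 0.05 s.
2. the housing has been pushed on until it bears on the end buffer (contact force between buffer_c0 and anything else above 3 N), for 0.05 s.
At the end, for the whole second after the job is handed in: The housing lies flat in the top tier (bar within 3 mm in height and 4 mm sideways of home, square within 0.06 rad), the ball is out in its notch (pushed back less than 1.6 mm) with the bar within 21.5 mm of nominal home along x, and it stays so when let go (value of joint ball below 0.0016 m and x of grip_bar in the frame of home between -0.0215 and 0.0215 m and y of grip_bar in the frame of home between -0.004 and 0.004 m and z of grip_bar in the frame of home between -0.003 and 0.003 m and angle between the x axis of grip_bar and the x axis of home, either way round below 0.06 rad); the robot touches nothing.
It fails at once if the housing is driven against the end buffer with more than 25 N (contact force between buffer_c0 and anything else above 25 N).
It fails at once if the rack as a whole is loaded with more than 100 N (contact force between rack and anything else above 100 N).
It fails at once if the glass bowl is shifted more than 20 mm (distance of bowl from where it was at the start of the episode above 0.02 m).
It fails at once if the red lid is shifted more than 20 mm (distance of red_lid from where it was at the start of the episode above 0.02 m).
It fails at once if the whisk is shifted more than 30 mm (distance of whisk from where it was at the start of the episode above 0.03 m).
It also fails if it takes over 48 s, if anything falls off the work surface, if the arm or the gripper's body presses on something with over 40 N, if the wrist force passes 120 N, or if a joint passes its speed limit or range.

## Robot

A 6-joint arm with a two-finger parallel gripper is mounted at the origin on the work surface. World frame = base frame: x ahead of the robot, y to its left, z up, the work surface at z = 0. Lengths are in mm, angles in rad, forces in N, time in s.
With the tool pointing down it reaches from about 350 to 775 mm from the base axis. Payload 7.3 kg.
Tool frame: the origin (TCP) lies at the centre of the arm's flange, where the gripper is bolted on; the fingertips stand 178 mm ahead of it and the grasp point (between the pads) lies 159 mm ahead of it; z points along the fingers, y is the direction in which the jaws open and shut (so a half turn about z gives the same grasp; the last joint's range is limited). The gripper opens to 92 mm and grips with 3 to 60 N. Pads are 19 mm wide; open, the fingers measure 130 mm over their backs; the gripper's body (75 mm by 190 mm) begins 47 mm behind the grasp point.
Start: joints at [1.07, 0.342, 1.524, -0, 1.275, -0.146], TCP at [182.365, 492.312, 404.741] pointing down, gripper open.
Joint ranges: [-2.53, 2.53], [-0.77, 2.02], [0.04, 2.7], [-1, 4.14], [0.28, 2.66], [-3.11, 3.11]. Speed limits (rad/s): [2.57, 2.57, 3.14, 3.14, 3.14, 3.14].

## Interface

Orientations are given as [roll, pitch, yaw] about the fixed x, y, z axes, in that order (R = Rz(yaw) Ry(pitch) Rx(roll)).
In Python, from plant import status, viewer, ticket gives the robot as it stands.
- The arm moves only by the tool play_rows, never from a script. Its argument "commands" is a list of rows, each an object with "offset": the shift along the tool's x, y, z in m, a list of three; "twist": the turn about the tool's z in degrees. A call has 1 to 5 rows; each row shifts and turns the commanded pose from where the row before left it, along the tool's axes as they then stand; what a row does not reach is not made up. A row lasts 1/10 s, in which the tool goes at most 50 mm and 8.59 degrees, less where a joint would pass 70% of its speed; a pose out of reach is approached as far as the arm can. A call with a gripper value outside its range is refused whole. "jaw" is the closure in counts, from 0 (fully open) to 255 (shut), set as the call begins (left out, the last holds). The fingers move at their own pace and stop on an object; the grip force is fixed at half the most. Time passes only in rows, so rows that do not move let the fingers close. It gives the time, the measured TCP pose, the force and the opening at its end, in the units of the state.
- status.get_obs(): the state, without advancing time (a new reading comes with each control period).
- viewer.capture(name): name is "scene" or "top"; returns the picture (384x512x3 uint8, red, green, blue); there is no depth.
- viewer.camera_params(name): a dict with "fov_y" (degrees; the focal length in pixels is half the picture's height over the tangent of half this angle, whatever the lens; pixels are square), "cx", "cy" (the principal point, pixels), "D" ([k1, k2, p1, p2, k3] as OpenCV has them; the pictures are not rectified), "rvec" (rotation vector, rad) and "tvec" (3), from world to camera coordinates, as OpenCV has them. Camera axes: x right, y down, z forward; pixel columns grow to the right and rows downward; lengths in mm; the calibration is good to about 2 mm. A picture is of the moment at which its call begins. camera_params takes no time and is no camera call.
- ticket.close_job(): hands the job in, once; it reports no verdict.
The state is a dict: "time": time; "joint_positions": joint angles; "dq": joint speeds; "tau": joint torques, N m; "tool_pos": TCP position; "tcp_rot": TCP orientation; "contact_force": force on the tool from outside, world axes, zero at the start; "moment": the same for the moment, N m; "grip_width": finger opening in mm.
Only numpy, scipy, OpenCV 4.12 (cv2) and the standard library are available. Lean on these libraries where they do the work, as an engineer would, in place of code of your own. Each camera call takes 0.05 s, during which the arm holds its last target.

## Working session

There is one attempt and no reset: what is moved stays moved. The work goes in short steps, Python scripts to look and compute and a tool call to move; the robot and the scene stay as the last step left them, time stands still between calls to the robot, and variables do not carry over. Pictures are saved under pics/ and viewed, and the job is handed in when it is done.

Besides the shell and the picture viewer there is one more tool, called after ">>>" by a JSON object that holds its "op" and its "data". play_rows: Moves the arm, as the interface text tells. Its arguments: {"type":"object","properties":{"commands":{"type":"array"},"jaw":{"type":"number"}},"required":["commands"]}

```bash
mkdir -p pics; ls
python3 - <<'E'
from plant import status, viewer
import cv2,json
for n in("scene","top"):
    im=viewer.capture(n); cv2.imwrite(f"pics/{n}0.png",cv2.resize(im[:,:,::-1],(800,600),interpolation=cv2.INTER_CUBIC)); cv2.imwrite(f"pics/{n}0_raw.png",im[:,:,::-1])
    print(n,viewer.camera_params(n))
print(status.get_obs())
E
```

```text
pics
scene {'fov_y': 56.492456644837354, 'cx': 260.7256575390527, 'cy': 191.68439775126404, 'D': array([0.0162564, 0.       , 0.       , 0.       , 0.       ]), 'rvec': array([ 1.44897415,  2.35215342, -0.67737644]), 'tvec': array([ 260.19193137, -270.06664537, 1397.6289361 ])}
top {'fov_y': 57.66543837477803, 'cx': 251.804461544485, 'cy': 189.33693658675446, 'D': array([-0.07086549,  0.        ,  0.        ,  0.        ,  0.        ]), 'rvec': array([ 2.187405  , -2.18664616,  0.05999061]), 'tvec': array([ -46.22509928,  476.09735396, 1237.18980888])}
{'time': 0.1, 'joint_positions': array([ 1.07001125e+00,  3.42635386e-01,  1.52488368e+00, -3.44832279e-05,
        1.27537866e+00, -1.46015135e-01]), 'dq': array([-0.00068312, -0.00142463, -0.00415157,  0.00016338, -0.00122992,
       -0.00042516]), 'tau': array([ 1.25635561e-03, -4.32003236e+01, -2.44696265e+01,  7.18443585e-02,
        5.24819177e-02, -3.91360459e-05]), 'tool_pos': array([182.30930615, 492.21226686, 404.13666433]), 'tcp_rot': array([-3.14029667e+00, -1.57258285e-04,  2.78683267e+00]), 'contact_force': array([ 0.50166095, -0.30240772, -0.64259147]), 'moment': array([-0.07898633, -0.02780763,  0.00857039]), 'grip_width': 92.2102532693328}
```

View pics/scene0.png

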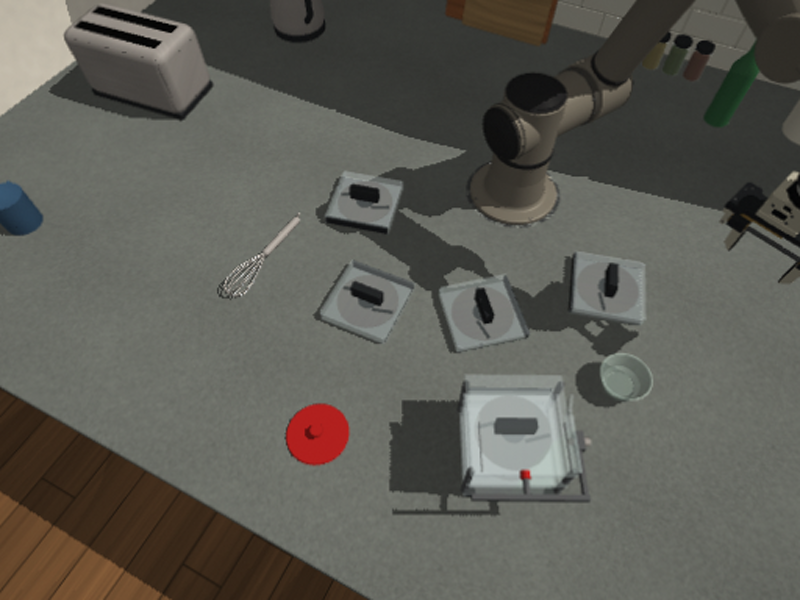

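View pics/top0.png

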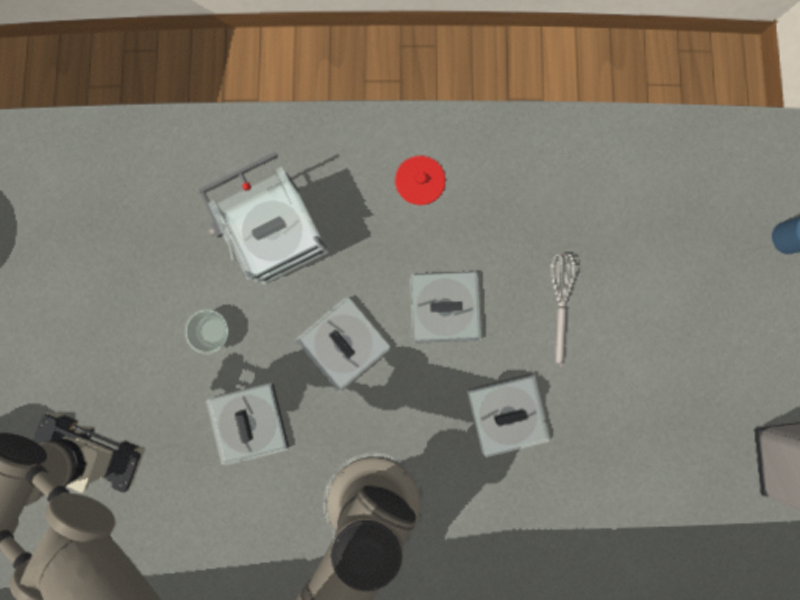

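Candidates (top.png pixels): housings at (246,425), (343,343), (446,306) and (510,416), plus the racked ones at (268,228). I'll measure their distances from the base, then check the farthest one in a crop.

```bash
cat > h.py <<'E'
import numpy as np, cv2
from plant import status, viewer
def cam(n):
    p=viewer.camera_params(n); f=192/np.tan(np.radians(p['fov_y'])/2)
    K=np.array([[f,0,p['cx']],[0,f,p['cy']],[0,0,1]]); return K,p['D'],p['rvec'],p['tvec']
def bp(n,uv,z):
    K,D,r,t=cam(n); q=cv2.undistortPoints(np.array(uv,float).reshape(-1,1,2),K,D).reshape(-1,2)
    R=cv2.Rodrigues(r)[0]; C=-R.T@t; d=np.c_[q,np.ones(len(q))]@R
    return C+d*((z-C[2])/d[:,2])[:,None]
def pj(n,P):
    K,D,r,t=cam(n); return cv2.projectPoints(np.array(P,float).reshape(-1,1,3),r,t,K,D)[0].reshape(-1,2)
def crop(n,im,c,s,k,name):
    u,v=map(int,c); x0=max(0,u-s);y0=max(0,v-int(s*.75))
    a=im[y0:v+int(s*.75),x0:u+s,::-1]; cv2.imwrite(name,cv2.resize(a,None,fx=k,fy=k,interpolation=cv2.INTER_CUBIC)); print(name,'origin',x0,y0,'scale',k,a.shape)
E
python3 - <<'E'
from h import *
c=np.array([[246,425],[343,343],[446,306],[510,416]])*.64
p=bp("top",c,39); print(p,np.hypot(p[:,0],p[:,1]))
im=cv2.imread("pics/top0_raw.png")[:,:,::-1]; s=cv2.imread("pics/scene0_raw.png")[:,:,::-1]
crop("top",im,c[2],40,10,"pics/c1.png")
crop("top",im,np.array([265,222])*.64,60,6.5,"pics/c2.png")
print(pj("scene",p)); 
crop("s",s,pj("scene",p[2:3])[0],40,10,"pics/c3.png")
crop("s",s,np.array([520,440])*.64,60,6.5,"pics/c4.png")
E
```

```text
[[ 184.1772192   284.48543485   39.        ]
 [ 368.57364522   66.90444479   39.        ]
 [ 451.72425661 -164.44725698   39.        ]
 [ 205.76576782 -306.69224928   39.        ]] [338.90000105 374.59676545 480.72622597 369.32328247]
pics/c1.png origin 245 165 scale 10 (60, 80, 3)
pics/c2.png origin 109 97 scale 6.5 (90, 120, 3)
[[388.67708983 178.81150062]
 [307.94894176 195.53531103]
 [233.85759156 187.79862508]
 [232.39611197 124.165411  ]]
pics/c3.png origin 193 157 scale 10 (60, 80, 3)
pics/c4.png origin 272 236 scale 6.5 (90, 120, 3)
```

View pics/c1.png

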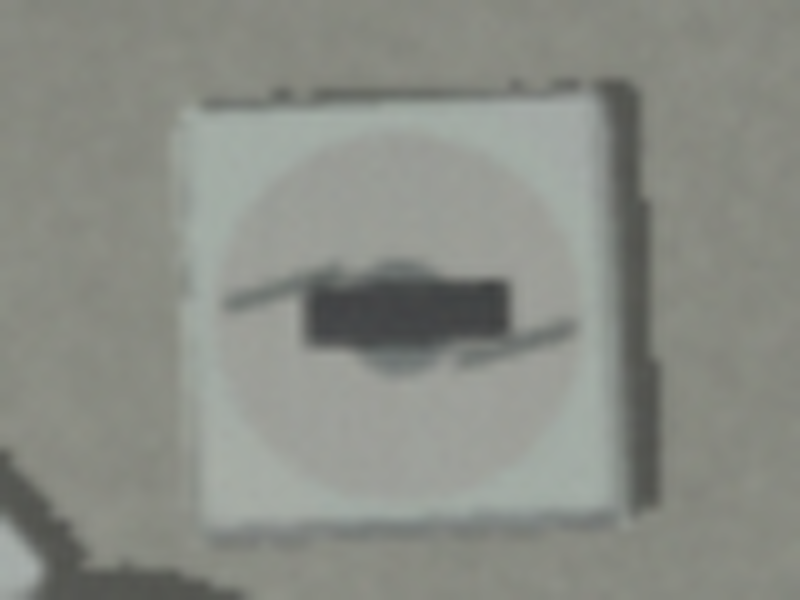

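View pics/c2.png

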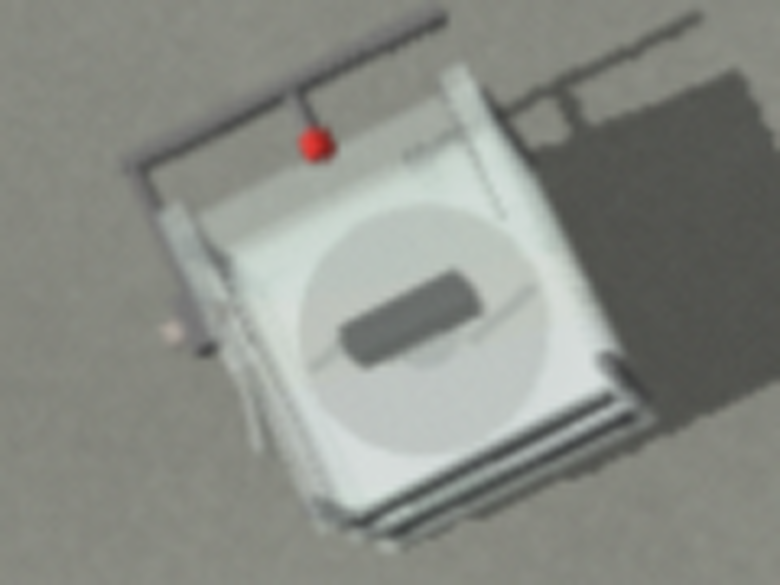

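View pics/c3.png

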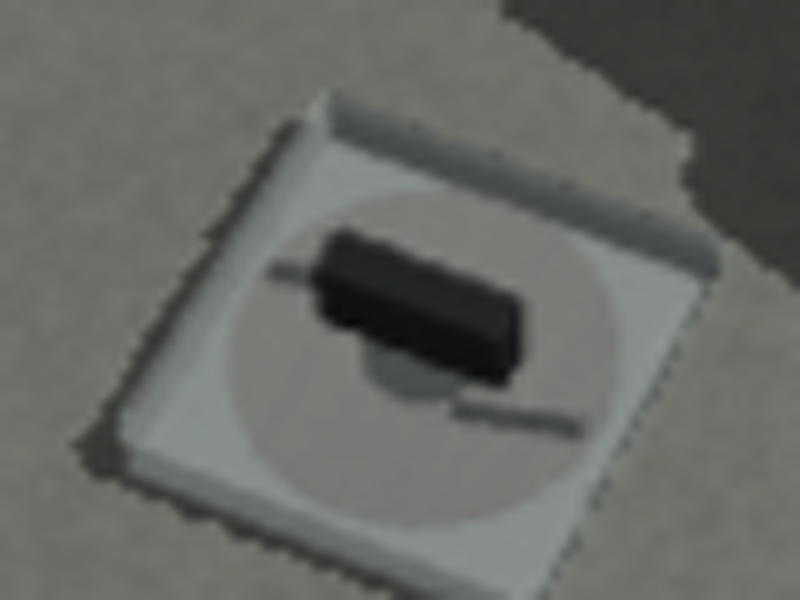

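View pics/c4.png

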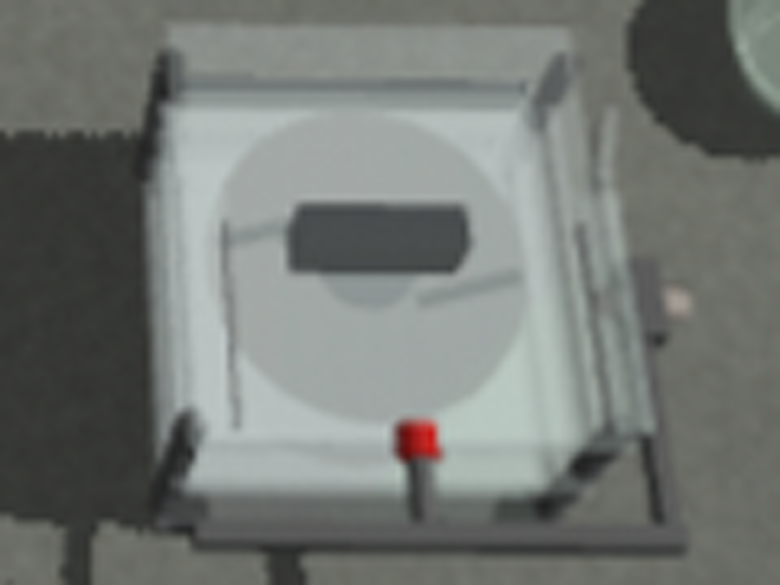

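The chosen housing is the farthest one (481 mm), at c1 centre (405,315). c3 shows a greyish band along its robot-side edge, from (330,110) to (715,265). I'll compare it with the others to be sure that band is the trim.

Run:
```python
from h import *
s=cv2.imread("pics/scene0_raw.png");t=cv2.imread("pics/top0_raw.png")
for n in("scene","top"):
    K,D,r,tt=cam(n); print(n,-cv2.Rodrigues(r)[0].T@tt)
cs=[(388,180),(308,200),(233,190),(232,128)];ct=[(158,271),(219,220),(285,196),(326,266)]
f=lambda im,c:cv2.resize(im[c[1]-33:c[1]+33,c[0]-33:c[0]+33],(380,380),interpolation=cv2.INTER_CUBIC)
g=lambda a:np.clip(a*1.5,0,255).astype(np.uint8)
a=np.vstack([np.hstack([f(s,c) for c in cs[:2]]),np.hstack([f(s,c) for c in cs[2:]])]);cv2.imwrite("pics/d1.png",cv2.resize(g(a),(600,600)))
a=np.vstack([np.hstack([f(t,c) for c in ct[:2]]),np.hstack([f(t,c) for c in ct[2:]])]);cv2.imwrite("pics/d2.png",cv2.resize(g(a),(600,600)))
```

```text
scene [ 990.44920021  200.42333211 1035.78151501]
top [ 399.27620304  -54.31037967 1263.75352414]
```

View pics/d1.png

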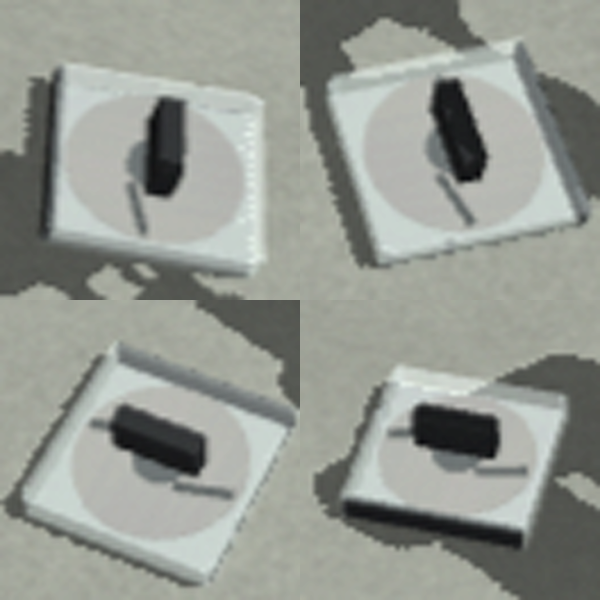

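View pics/d2.png

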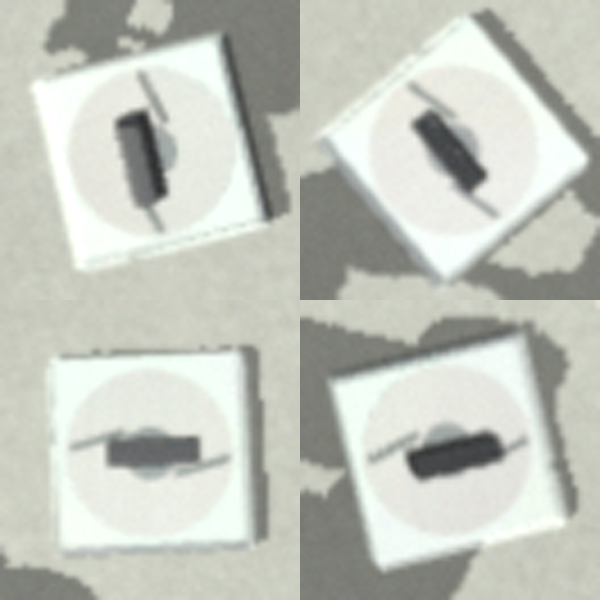

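The top-edge band on the chosen housing matches trim seen through clear plastic, as on the top-right one. So its x points away from the robot, with small yaw. Next I'll fit the bar and the rack.

```bash
cat > fit.py <<'E'
from h import *
from scipy.optimize import minimize
def box(x0,x1,y0,y1,z0,z1): return np.array([[x,y,z] for x in(x0,x1) for y in(y0,y1) for z in(z0,z1)],float)
def tf(P,x,y,a,z=0):
    c,s=np.cos(a),np.sin(a); return P@np.array([[c,s,0],[-s,c,0],[0,0,1]])+[x,y,z]
def sil(n,P,k=8,roi=None):
    uv=pj(n,P); x0,y0,x1,y1=roi; uv=(uv-[x0-.5,y0-.5])*k
    m=np.zeros(((y1-y0)*k,(x1-x0)*k),np.uint8); cv2.fillConvexPoly(m,cv2.convexHull(np.round(uv*16).astype(np.int32)),255,shift=4)
    return cv2.resize(m,(x1-x0,y1-y0),interpolation=cv2.INTER_AREA)/255.
def fitbar(ims,p0,zb,views=("top","scene")):
    B=box(-10,10,-35,35,-17,17)
    def data(n,p):
        c=pj(n,[[p[0],p[1],zb]])[0].astype(int); r=(c[0]-20,c[1]-20,c[0]+20,c[1]+20)
        return r,cv2.cvtColor(ims[n],cv2.COLOR_RGB2GRAY)[r[1]:r[3],r[0]:r[2]].astype(float)
    d={n:data(n,p0) for n in views}
    def cost(p):
        e=0
        for n in views:
            r,g=d[n]; m=sil(n,tf(B,p[0],p[1],p[2],zb),8,r)
            dist=cv2.dilate((m>0).astype(np.uint8),np.ones((5,5)))  # local bg
            A=np.c_[m.ravel(),1-m.ravel()]; w=dist.ravel()>0
            s,res,_,_=np.linalg.lstsq(A[w],g.ravel()[w],rcond=None); e+=((A[w]@s-g.ravel()[w])**2).mean()
        return e
    best=min((minimize(cost,[p0[0],p0[1],a],method='Nelder-Mead',options=dict(initial_simplex=[[p0[0],p0[1],a],[p0[0]+6,p0[1],a],[p0[0],p0[1]+6,a],[p0[0],p0[1],a+.1]],xatol=.02,fatol=.01)) for a in (p0[2],p0[2]+.05)),key=lambda r:r.fun)
    return best.x,best.fun
E
python3 - <<'E'
from fit import *
ims={n:cv2.imread(f"pics/{n}0_raw.png")[:,:,::-1].copy() for n in("top","scene")}
for v in (("top",),("scene",),("top","scene")):
    print(v,fitbar(ims,(452,-164,-.02),39,v))
# housing outline centre, top: lid corners
t=np.array([[185,105],[605,90],[625,515],[205,525]])/10+[245,165]
print(bp("top",t-.5,22),bp("top",t-.5,22).mean(0))
# rack overlay rough
x,y,a=570,160,.45
print(bp("top",np.array([[405,315]])/6.5+[109,97],90), bp("top",np.array([[315,145]])/6.5+[109,97],153))
E
```

```text
('top',) (array([ 4.51705455e+02, -1.63176301e+02,  8.76170036e-03]), np.float64(176.11370157254225))
('scene',) (array([ 4.50538226e+02, -1.64013303e+02,  2.60865558e-02]), np.float64(319.5226868430933))
('top', 'scene') (array([ 4.51320218e+02, -1.63382363e+02,  6.55079934e-03]), np.float64(512.1908002499147))
[[ 527.02375107  -86.11876609   22.        ]
 [ 532.481329   -236.5219406    22.        ]
 [ 380.72511692 -242.36039215   22.        ]
 [ 377.24369431  -93.02032055   22.        ]] [ 454.36847283 -164.50535485   22.        ]
[[621.78211285 228.85863779  90.        ]] [[696.52920772 261.05657868 153.        ]]
```

```bash
cat > ov.py <<'E'
from fit import *
def lines(x,y,a):
    L=[]
    def add(*pts,c=(0,255,0)):
        L.append((tf(np.array(pts,float),x,y,a),c))
    for z,c in((142,(0,255,0)),):
        add([-80,-79.5,z],[95,-79.5,z],[95,79.5,z],[-80,79.5,z],[-80,-79.5,z],c=c)
    for s in(1,-1):
        add([-35,s*87,164],[-5,s*79.5,164],[95,s*79.5,164],c=(255,0,255))
        add([4,s*79.5,171],[4,s*85,171],[90,s*85,171],[90,s*79.5,171],[4,s*79.5,171],c=(255,255,0))
        add([-90,s*85,0],[90,s*85,0],c=(0,255,255))
    add([-2,0,181],[2,0,181],c=(0,0,255)); add([78,-10,153],[78,10,153],c=(0,0,255))
    return L
def overlay(n,im,x,y,a,c,s,k,name):
    u,v=c; x0=u-s;y0=v-int(s*.75)
    b=cv2.resize(im[y0:y0+int(1.5*s),x0:x0+2*s,::-1],None,fx=k,fy=k,interpolation=cv2.INTER_CUBIC).copy()
    for P,col in lines(x,y,a):
        q=(pj(n,P)-[x0-.5,y0-.5])*k
        cv2.polylines(b,[np.round(q*16).astype(np.int32)],False,col,1,cv2.LINE_AA,shift=4)
    cv2.imwrite(name,b)
E
cat > o1.py <<'E'
import sys
from ov import *
x,y,a=map(float,sys.argv[1:4])
ims={n:cv2.imread(f"pics/{n}0_raw.png")[:,:,::-1].copy() for n in("top","scene")}
overlay("top",ims["top"],x,y,a,(168,142),50,8,f"pics/{sys.argv[4]}t.png")
overlay("scene",ims["scene"],x,y,a,(336,280),50,8,f"pics/{sys.argv[4]}s.png")
E
python3 o1.py 618 228 .42 o1
```

```text
(no output)
```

View pics/o1t.png

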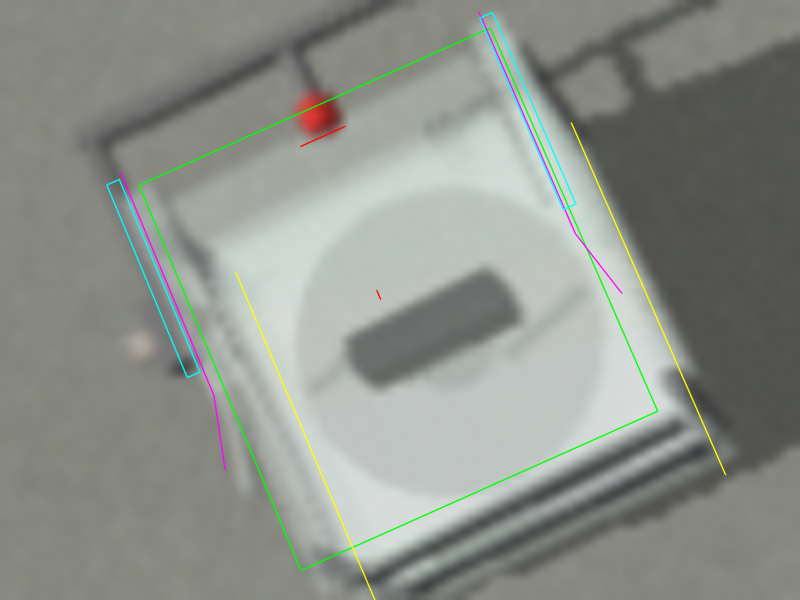

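View pics/o1s.png

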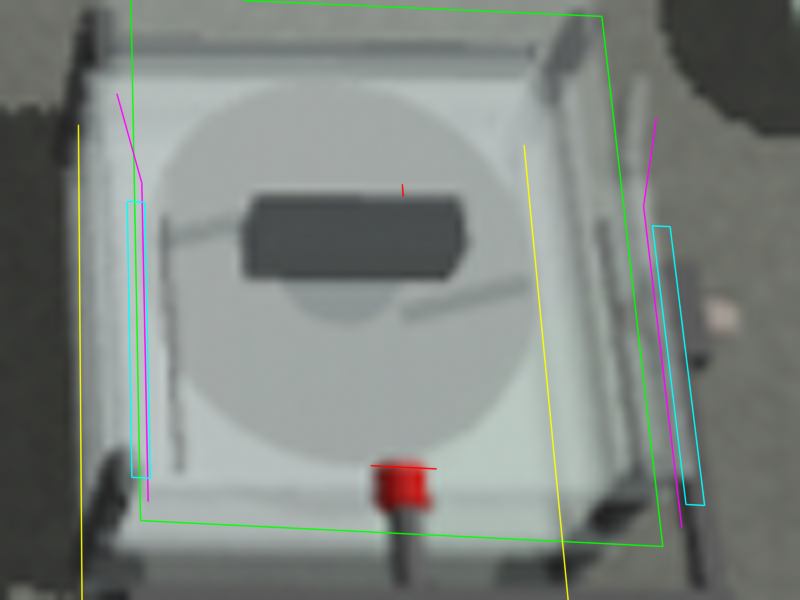

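```bash
cat > tri.py <<'E'
from h import *
from scipy.optimize import least_squares
def tri(t,s):
    f=lambda P: np.r_[(pj("top",[P])[0]-t),(pj("scene",[P])[0]-s)]
    r=least_squares(f,[600,200,150]); return r.x,np.abs(r.fun).max()
if __name__=="__main__":
    T=lambda p:np.array(p)/8+[118,105]-.5
    S=lambda p:np.array(p)/8+[286,243]-.5
    for n,t,s in [("red",(318,113),(402,485)),("screw",(138,345),(722,317)),("flareL tip",(245,490),(641,77)),("flareL end",(233,395),(628,175)),
      ("lipR back",(487,28),(180,470)),("lipR front in",(547,205),(165,220)),("catch blk end",(185,370),(697,362)),("post FR",(672,375),(95,15)),("postBR",(495,15),(120,455)),("bar R end",(520,320),(243,215))]:
        print(n,*tri(T(t),S(s)))
E
python3 tri.py
```

```text
red [696.87398797 260.62298898 159.4010486 ] 0.19373030850891837
screw [602.33474595 332.10871342 158.50373331] 0.09030570742996247
flareL tip [541.74308444 283.8345191  168.65614408] 0.14898070451687317
flareL end [578.68974804 289.09825741 174.12714284] 0.5388406781053448
lipR back [726.94222484 195.94496719 167.55430436] 1.9343836292317746
lipR front in [655.9879911  164.64301094 168.77741264] 0.24871238579308397
catch blk end [599.48177094 334.24093847 107.55454423] 1.506508240286081
post FR [591.44235711 115.74557175 146.54063037] 0.14351247244081833
postBR [732.08310494 182.55841598 177.97446147] 0.5397053098752167
bar R end [620.61661041 185.57321307 112.55756341] 0.019652605593904582
```

```bash
python3 o1.py 620 225 .443 o2
```

```text
(no output)
```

View pics/o2t.png

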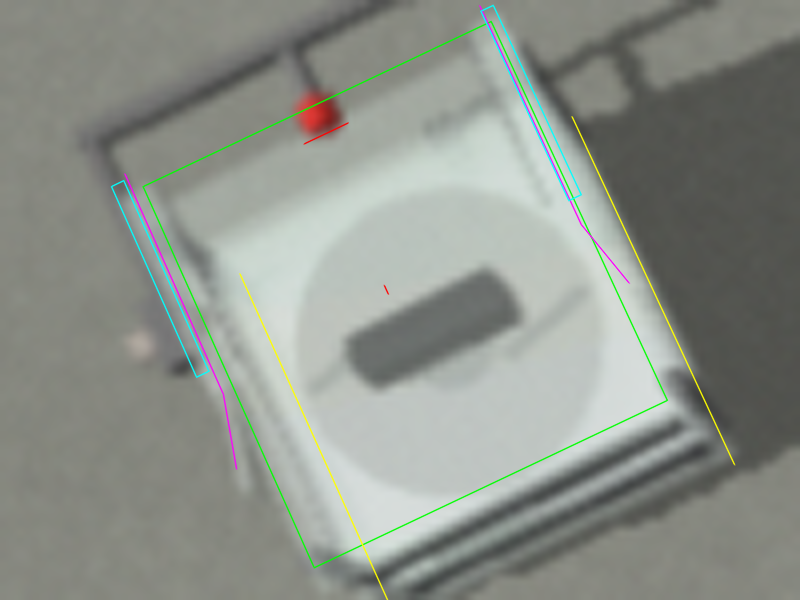

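View pics/o2s.png

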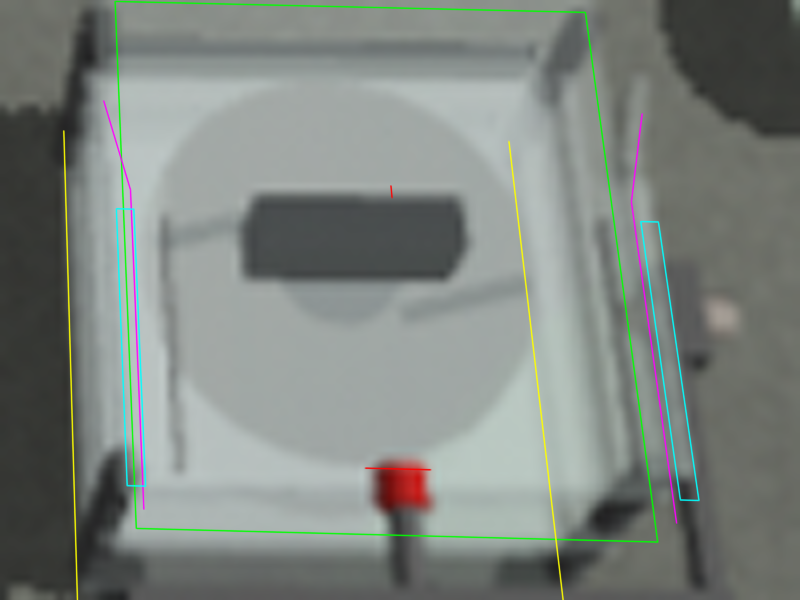

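```bash
sed -i 's/(168,142),50,8/(168,145),57,7/;s/(336,280),50,8/(336,275),57,7/' o1.py; python3 o1.py 612 221 .443 o3
```

```text
(no output)
```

View pics/o3t.png

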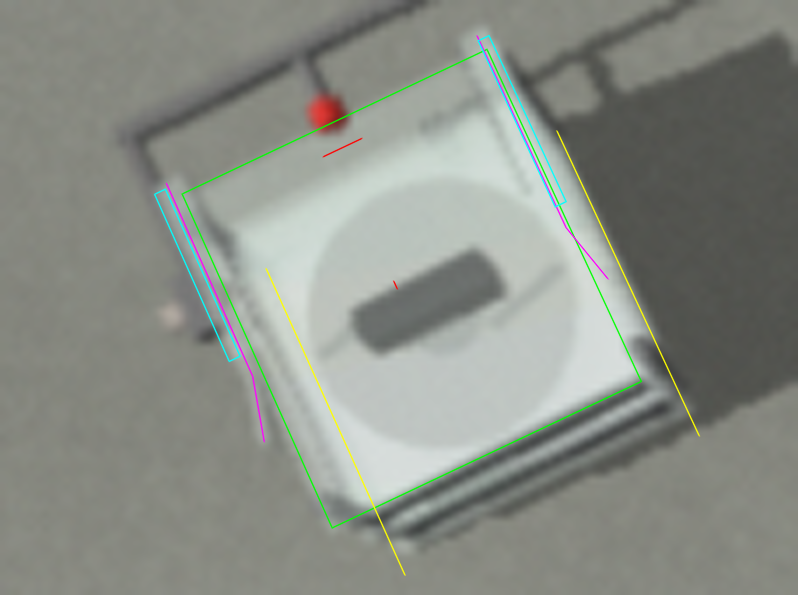

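View pics/o3s.png

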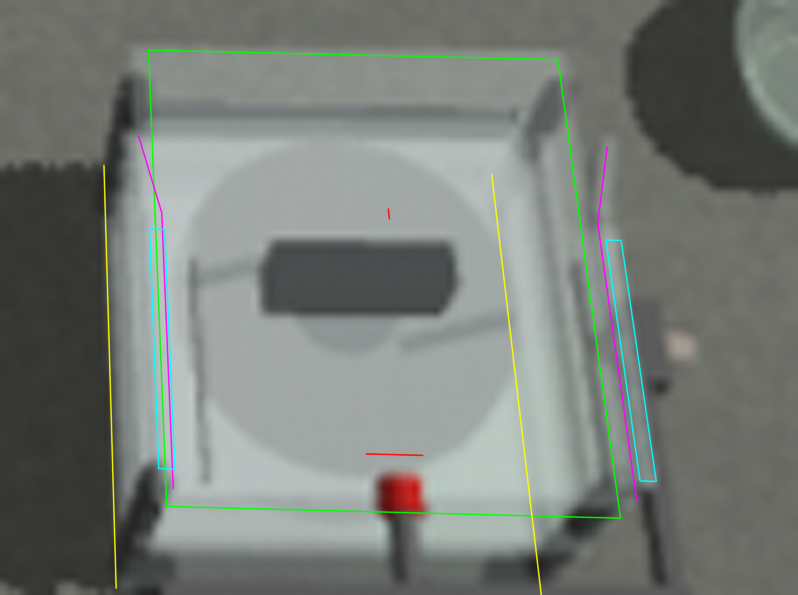

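Run:
```python
from fit import *
ims={n:cv2.imread(f"pics/{n}0_raw.png")[:,:,::-1].copy() for n in("top","scene")}
for v in (("top",),("scene",),("top","scene")):
    x,e=fitbar(ims,(612,221,.443),97,v); print(v,x,e)
A=bp("scene",np.array([[132,48],[560,52]])/7+[279,233]-.5,142);print(A,np.arctan2(*(A[1]-A[0])[:2]*[-1,1]))
# trims in top (o3t: origin 111,103)
for q in([[388,520],[640,395]],[[415,535],[675,405]]):
  for z in(80,100):
    A=bp("top",np.array(q)/7+[111,103]-.5,z);d=A[1]-A[0];print(A.mean(0),np.arctan2(d[0],-d[1]))
# red/catch beam top
A=bp("top",np.array([[135,135],[410,5]])/7+[111,103]-.5,155);d=A[1]-A[0];print("beam",np.arctan2(d[0],-d[1]))
A=bp("scene",np.array([[193,495],[685,547]])/6.5+[272,236]-.5,150);d=A[1]-A[0];print("beam s",np.arctan2(-d[0],d[1]))
```

```text
('top',) [6.19288780e+02 2.26082031e+02 4.61681231e-01] 69.394903514606
('scene',) [6.05045302e+02 2.21019252e+02 4.69042582e-01] 114.04994996437263
('top', 'scene') [6.19162027e+02 2.25224934e+02 4.64231342e-01] 1543.0092517656376
[[575.96646752 109.04349189 142.        ]
 [502.29463218 258.46409256 142.        ]] 0.45807221093970285
[545.8417616  186.29237975  80.        ] 0.46148378367944387
[543.36547653 182.22729771 100.        ] 0.4614837836794437
[539.66000538 170.92881721  80.        ] 0.46487503035357686
[537.28816362 167.12330885 100.        ] 0.4648750303535769
beam 0.44088701149436466
beam s 0.365531403755264
```

>>> {"op": "play_rows", "data": {"commands": [{"offset": [0,0,0],"twist": 8.5},{"offset": [0,0,0],"twist": 8.5},{"offset": [0,0,0],"twist": 8.5},{"offset": [0,0,0],"twist": 8.5},{"offset": [0,0,0],"twist": 8.5}], "jaw": 60}}

```text
time: 0.6
tool_pos: [182.3, 492.2, 404.3]
tcp_rot: [-3.141, 0.001, 2.039]
contact_force: [0.7, 0.9, 0.0]
grip_width: 70.0
```

>>> {"op": "play_rows", "data": {"commands": [{"offset": [0,0,0],"twist": 8.5},{"offset": [0,0,0],"twist": 8.5},{"offset": [0,0,0],"twist": 8.5},{"offset": [0,0.045,0],"twist": 0},{"offset": [0,0.045,0],"twist": 0}]}}

```text
time: 1.1
tool_pos: [272.4, 495.1, 404.7]
tcp_rot: [-3.141, 0.0, 1.603]
contact_force: [-0.0, 0.2, 0.2]
grip_width: 70.2
```

>>> {"op": "play_rows", "data": {"commands": [{"offset": [-0.045,0.02,0],"twist": 0},{"offset": [-0.045,0.02,0],"twist": 0},{"offset": [-0.045,0.02,0],"twist": 0},{"offset": [-0.045,0.02,0],"twist": 0},{"offset": [-0.045,0.02,0],"twist": 0}]}}

```text
time: 1.6
tool_pos: [379.2, 271.1, 404.5]
tcp_rot: [-3.141, 0.0, 1.6]
contact_force: [0.6, -0.1, -0.9]
grip_width: 70.2
```

>>> {"op": "play_rows", "data": {"commands": [{"offset": [-0.045,0.02,0],"twist": 0},{"offset": [-0.045,0.02,0],"twist": 0},{"offset": [-0.045,0.018,0],"twist": 0},{"offset": [-0.045,0,0],"twist": 0},{"offset": [-0.045,0,0],"twist": 0}]}}

```text
time: 2.1
tool_pos: [443.4, 47.8, 404.3]
tcp_rot: [-3.141, -0.0, 1.6]
contact_force: [-0.1, -0.9, -0.3]
grip_width: 70.1
```

>>> {"op": "play_rows", "data": {"commands": [{"offset": [-0.048,0,0],"twist": 0},{"offset": [-0.048,0,0],"twist": 0},{"offset": [-0.048,0,0],"twist": 0},{"offset": [-0.048,0,0],"twist": 0},{"offset": [-0.022,0,0],"twist": 0}]}}

```text
time: 2.6
tool_pos: [449.3, -167.6, 404.4]
tcp_rot: [-3.141, 0.001, 1.597]
contact_force: [-0.1, -0.0, -0.0]
grip_width: 70.3
```

>>> {"op": "play_rows", "data": {"commands": [{"offset": [0.004,0.002,0.04],"twist": 0},{"offset": [0,0,0.04],"twist": 0},{"offset": [0,0,0.04],"twist": 0},{"offset": [0,0,0.02],"twist": 0},{"offset": [0,0,0],"twist": 0}]}}

```text
time: 3.1
tool_pos: [450.5, -159.7, 261.9]
tcp_rot: [-3.136, -0.004, 1.6]
contact_force: [-0.1, 0.7, 0.7]
grip_width: 70.0
```

Run:
```python
from h import *
s=viewer.capture("scene");t=viewer.capture("top")
o=status.get_obs();print(o["tool_pos"],o["tcp_rot"])
f=lambda im,c:cv2.resize(im[c[1]-45:c[1]+45,c[0]-30:c[0]+30,::-1],(400,600),interpolation=cv2.INTER_CUBIC)
cv2.imwrite("pics/g1.png",np.hstack([f(s,(233,185)),f(t,(285,196))]))
```

```text
[ 451.74730537 -160.22007778  265.01207488] [-3.14143006e+00 -2.11352600e-04  1.60000399e+00]
```

View pics/g1.png

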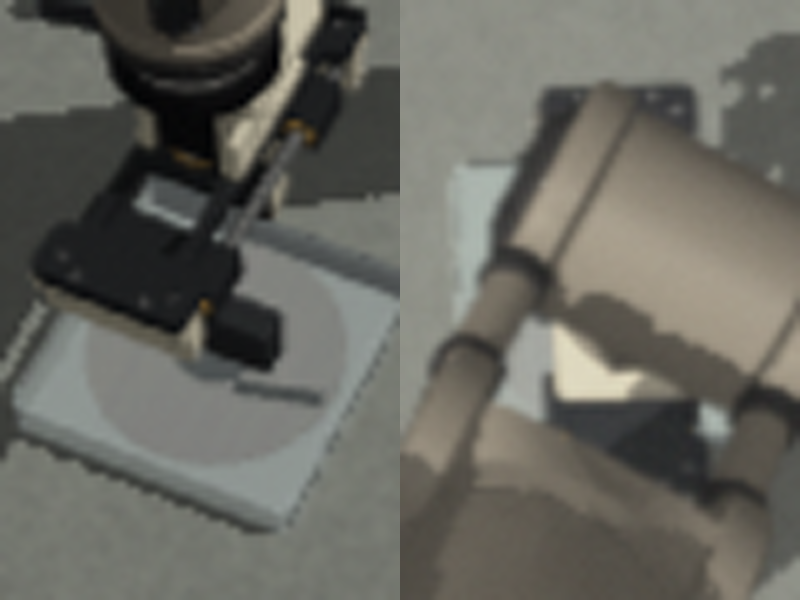

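The jaws straddle the bar: in the left panel the near finger is at about (190,310), in front of the bar end at (245,330). I'll descend.

>>> {"op": "play_rows", "data": {"commands": [{"offset": [-0.003,0,0.03],"twist": 0},{"offset": [0,0,0.02],"twist": 0},{"offset": [0,0,0.01],"twist": 0},{"offset": [0,0,0],"twist": 0}]}}

```text
time: 3.6
tool_pos: [451.8, -163.1, 204.8]
tcp_rot: [-3.141, -0.0, 1.6]
contact_force: [1.1, -0.1, -0.3]
grip_width: 70.4
```

>>> {"op": "play_rows", "data": {"commands": [{"offset": [0,0,0],"twist": 0},{"offset": [0,0,0],"twist": 0},{"offset": [0,0,0],"twist": 0},{"offset": [0,0,0],"twist": 0},{"offset": [0,0,0],"twist": 0}], "jaw": 255}}

```text
time: 4.1
tool_pos: [451.7, -163.1, 205.0]
tcp_rot: [3.141, 0.0, 1.6]
contact_force: [-0.2, 0.6, -0.4]
grip_width: 34.9
```

>>> {"op": "play_rows", "data": {"commands": [{"offset": [0,0,0],"twist": 0},{"offset": [0,0,0],"twist": 0}]}}

```text
time: 4.3
tool_pos: [451.6, -163.1, 204.7]
tcp_rot: [3.142, -0.0, 1.6]
contact_force: [0.8, -0.2, -0.3]
grip_width: 19.8
```

>>> {"op": "play_rows", "data": {"commands": [{"offset": [0,0,-0.01],"twist": 0},{"offset": [0,0,-0.03],"twist": 0},{"offset": [0,0,-0.04],"twist": 0},{"offset": [0,0,-0.04],"twist": 0},{"offset": [0,0,-0.04],"twist": 0}]}}

```text
time: 4.8
tool_pos: [451.1, -162.8, 366.5]
tcp_rot: [-3.141, -0.001, 1.6]
contact_force: [1.4, 0.5, -3.9]
grip_width: 19.8
```

>>> {"op": "play_rows", "data": {"commands": [{"offset": [0,0,-0.03],"twist": -5},{"offset": [0,0,0],"twist": -5},{"offset": [0,0,0],"twist": -5},{"offset": [0,0,0],"twist": -5},{"offset": [0,0,0],"twist": -4.7}]}}

```text
time: 5.3
tool_pos: [451.2, -162.9, 395.0]
tcp_rot: [-3.141, -0.001, 2.035]
contact_force: [-1.0, 0.1, -3.5]
grip_width: 19.8
```

```bash
cat > w.py <<'E'
# world delta -> tool
from h import *
def td(tx,ty,tz,yaw=None):
    o=status.get_obs(); p=o["tool_pos"]; y=o["tcp_rot"][2]
    d=np.array([tx,ty,tz])-p; c,s=np.cos(y),np.sin(y)
    return p,y,o["contact_force"],o["moment"],np.array([c*d[0]+s*d[1], s*d[0]-c*d[1], -d[2]])
E
python3 -c "
from w import *
print(td(538,183.3,390))"
```

```text
(array([ 451.19064927, -162.85136707,  394.97798323]), np.float64(2.034622527233642), array([-0.95779422,  0.07809276, -3.53285388]), array([-0.08034975, -0.00285957,  0.01556696]), array([270.74335546, 232.49659734,   4.97798323]))
```

>>> {"op": "play_rows", "data": {"commands": [{"offset": [0.025,0.02,0],"twist": 0},{"offset": [0.034,0.029,0],"twist": 0},{"offset": [0.034,0.029,0],"twist": 0},{"offset": [0.034,0.029,0],"twist": 0},{"offset": [0.034,0.029,0],"twist": 0}]}}

```text
time: 5.8
tool_pos: [501.7, 43.3, 395.0]
tcp_rot: [-3.141, -0.0, 2.031]
contact_force: [0.6, -0.9, -2.6]
grip_width: 19.5
```

>>> {"op": "play_rows", "data": {"commands": [{"offset": [0.034,0.029,0],"twist": 0},{"offset": [0.034,0.029,0],"twist": 0},{"offset": [0.025,0.024,0],"twist": 0},{"offset": [0.017,0.014,0],"twist": 0},{"offset": [0,0,0],"twist": 0}]}}

```text
time: 6.3
tool_pos: [538.9, 185.4, 394.4]
tcp_rot: [-3.141, -0.001, 2.034]
contact_force: [-0.2, 0.0, -2.1]
grip_width: 20.0
```

Run:
```python
from w import *
from ov import overlay
print(td(538,183.3,360))
s=viewer.capture("scene");t=viewer.capture("top")
cv2.imwrite("pics/p1s_raw.png",s[:,:,::-1]);cv2.imwrite("pics/p1t_raw.png",t[:,:,::-1])
overlay("top",t,611.5,219.7,.46,(168,150),57,7,"pics/p1t.png")
overlay("scene",s,611.5,219.7,.46,(336,265),57,7,"pics/p1s.png")
```

```text
(array([538.86687162, 185.40290881, 394.44577068]), np.float64(2.034475515543275), array([-0.18229067,  0.04302587, -2.10862807]), array([-0.09267018,  0.01105773, -0.02463643]), array([-1.49316786, -1.71585011, 34.44577068]))
```

View pics/p1t.png

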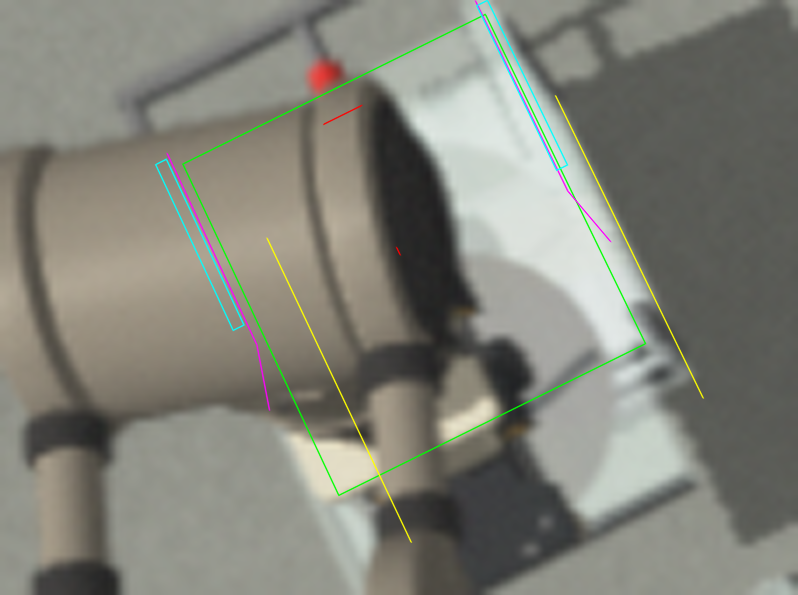

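View pics/p1s.png

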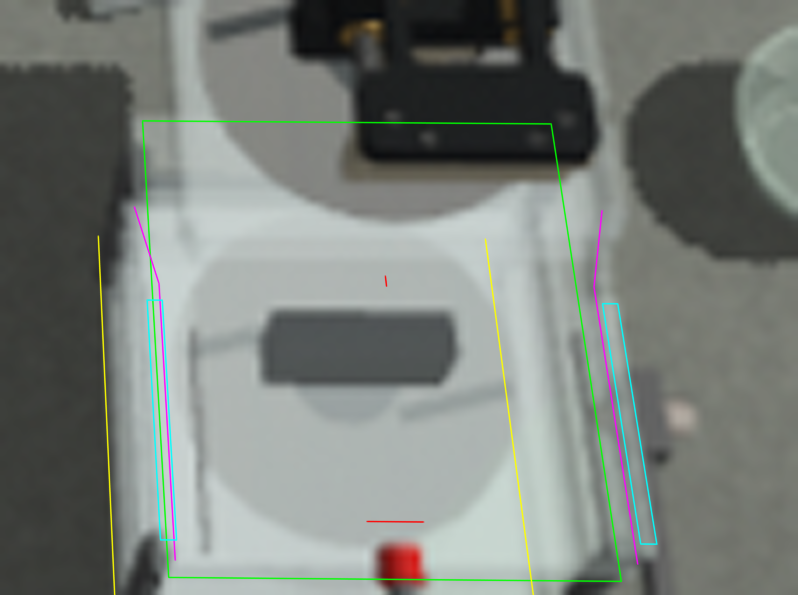

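Run:
```python
from h import *
A=bp("top",np.array([[692,483],[592,528]])/7+[111,108]-.5,205);print(A)
d=A[0]-A[1];print("yaw",np.arctan2(d[0],-d[1]))
a=.4637;c,s=np.cos(a),np.sin(a);q=A[:,:2]-[538.9,185.4];print(q@np.array([[c,-s],[s,c]]))
```

```text
[[503.6584053   82.35338263 205.        ]
 [483.97806472 125.95803728 205.        ]]
yaw 0.42396420178059985
[[-77.60889176 -76.40311033]
 [-75.70842469 -28.60070519]]
```

>>> {"op": "play_rows", "data": {"commands": [{"offset": [-0.001,-0.012,0],"twist": 0},{"offset": [0,0,0.02],"twist": 0},{"offset": [0,0,0.015],"twist": 0},{"offset": [0,0,0.008],"twist": 0},{"offset": [0,0,0],"twist": 0}]}}

```text
time: 6.9
tool_pos: [528.5, 175.6, 350.9]
tcp_rot: [-3.139, -0.001, 2.03]
contact_force: [-0.2, 0.1, -2.7]
grip_width: 19.7
```

>>> {"op": "play_rows", "data": {"commands": [{"offset": [0,0,0.002],"twist": 0},{"offset": [0,0,0],"twist": 0}]}}

```text
time: 7.1
tool_pos: [529.0, 176.3, 350.3]
tcp_rot: [3.141, 0.0, 2.031]
contact_force: [-0.9, -0.3, -2.5]
grip_width: 20.0
```

>>> {"op": "play_rows", "data": {"commands": [{"offset": [0.001,0,0.002],"twist": 0},{"offset": [0,0,0],"twist": 0},{"offset": [0,0,0],"twist": 0}]}}

```text
time: 7.4
tool_pos: [528.3, 177.5, 347.9]
tcp_rot: [3.141, -0.0, 2.031]
contact_force: [-0.6, 0.6, -3.3]
grip_width: 20.0
```

>>> {"op": "play_rows", "data": {"commands": [{"offset": [0,0,0.001],"twist": 0},{"offset": [0,0,0],"twist": 0},{"offset": [0,0,0],"twist": 0}]}}

```text
time: 7.7
tool_pos: [528.3, 177.4, 346.8]
tcp_rot: [3.141, -0.0, 2.031]
contact_force: [0.8, 0.3, -2.6]
grip_width: 19.8
```

>>> {"op": "play_rows", "data": {"commands": [{"offset": [0,0,0.0006],"twist": 0},{"offset": [0,0,0],"twist": 0},{"offset": [0,0,0],"twist": 0}]}}

```text
time: 8.0
tool_pos: [528.3, 177.4, 346.7]
tcp_rot: [3.141, 0.0, 2.031]
contact_force: [-2.5, -0.6, 4.3]
grip_width: 20.3
```

>>> {"op": "play_rows", "data": {"commands": [{"offset": [0,0.004,-0.0004],"twist": 0},{"offset": [0,0.004,0],"twist": 0},{"offset": [0,0.004,0],"twist": 0},{"offset": [0,0,0],"twist": 0}]}}

```text
time: 8.4
tool_pos: [539.8, 183.0, 346.7]
tcp_rot: [3.14, 0.0, 2.031]
contact_force: [-0.7, -0.8, 4.0]
grip_width: 19.6
```

```bash
cat > rk.py <<'E'
from w import *
p,y,F,M,_=td(0,0,0); a=.46;c,s=np.cos(a),np.sin(a);d=p[:2]-[611.5,219.7]
print("rack xy",(d[0]*c+d[1]*s).round(1),(-d[0]*s+d[1]*c).round(1),"z",p[2].round(2),"yaw",(y-np.pi/2).round(4),"F rack",(F[0]*c+F[1]*s).round(1),(-F[0]*s+F[1]*c).round(1),F[2].round(1),"M",(M[0]*c+M[1]*s).round(2),(-M[0]*s+M[1]*c).round(2),M[2].round(2))
E
python3 rk.py
```

```text
rack xy -80.6 -1.1 z 346.73 yaw 0.4603 F rack -1.0 -0.4 4.0 M 0.04 0.1 -0.06
```

>>> {"op": "play_rows", "data": {"commands": [{"offset": [0,0.004,-0.0003],"twist": 0},{"offset": [0,0.004,0],"twist": 0},{"offset": [0,0,0],"twist": 0}]}}

```text
time: 8.7
tool_pos: [546.8, 186.6, 346.8]
tcp_rot: [3.141, -0.0, 2.031]
contact_force: [-0.2, -0.2, 1.4]
grip_width: 19.5
```

```bash
python3 rk.py
```

```text
rack xy -72.7 -1.0 z 346.76 yaw 0.4603 F rack -0.3 -0.1 1.4 M 0.01 0.06 -0.01
```

>>> {"op": "play_rows", "data": {"commands": [{"offset": [0,0.004,0],"twist": 0},{"offset": [0,0.004,0],"twist": 0},{"offset": [0,0,0],"twist": 0}]}}

```text
time: 9.0
tool_pos: [554.0, 190.1, 346.8]
tcp_rot: [3.141, -0.0, 2.031]
contact_force: [0.2, 0.5, 1.0]
grip_width: 20.0
```

```bash
python3 rk.py
```

```text
rack xy -64.7 -1.0 z 346.77 yaw 0.4603 F rack 0.4 0.4 1.0 M 0.03 0.06 -0.02
```

>>> {"op": "play_rows", "data": {"commands": [{"offset": [0,0.004,0],"twist": 0},{"offset": [0,0.004,0],"twist": 0},{"offset": [0,0,0],"twist": 0}]}}

```text
time: 9.3
tool_pos: [561.1, 193.6, 346.8]
tcp_rot: [3.141, -0.0, 2.031]
contact_force: [0.9, 0.4, 1.0]
grip_width: 20.0
```

```bash
python3 rk.py
```

```text
rack xy -56.7 -1.0 z 346.76 yaw 0.4603 F rack 1.0 -0.0 1.0 M -0.05 -0.02 0.03
```

>>> {"op": "play_rows", "data": {"commands": [{"offset": [0,0.004,0],"twist": 0},{"offset": [0,0.004,0],"twist": 0},{"offset": [0,0,0],"twist": 0}]}}

```text
time: 9.6
tool_pos: [568.3, 197.2, 346.7]
tcp_rot: [3.141, -0.0, 2.031]
contact_force: [1.2, 0.1, 0.5]
grip_width: 19.9
```

```bash
python3 rk.py
```

```text
rack xy -48.7 -1.0 z 346.73 yaw 0.4603 F rack 1.1 -0.4 0.5 M 0.03 -0.08 0.02
```

>>> {"op": "play_rows", "data": {"commands": [{"offset": [0,0.003,0],"twist": 0},{"offset": [0,0.003,0],"twist": 0},{"offset": [0,0,0],"twist": 0}]}}

```text
time: 9.9
tool_pos: [573.5, 199.8, 346.8]
tcp_rot: [3.141, -0.0, 2.031]
contact_force: [0.4, -0.2, 0.1]
grip_width: 20.0
```

```bash
python3 rk.py
```

```text
rack xy -42.9 -1.0 z 346.77 yaw 0.4603 F rack 0.3 -0.4 0.1 M 0.0 0.05 -0.02
```

>>> {"op": "play_rows", "data": {"commands": [{"offset": [0,0.003,0],"twist": 0},{"offset": [0,0.003,0],"twist": 0},{"offset": [0,0,0],"twist": 0}]}}

```text
time: 10.2
tool_pos: [578.9, 202.5, 346.8]
tcp_rot: [3.141, -0.0, 2.031]
contact_force: [-0.4, 0.8, -0.2]
grip_width: 19.9
```

```bash
python3 rk.py
```

```text
rack xy -36.8 -0.9 z 346.77 yaw 0.4603 F rack 0.0 0.9 -0.2 M 0.05 -0.01 -0.0
```

>>> {"op": "play_rows", "data": {"commands": [{"offset": [0,0.003,0],"twist": 0},{"offset": [0,0.003,0],"twist": 0},{"offset": [0,0,0],"twist": 0}]}}

```text
time: 10.5
tool_pos: [584.1, 204.3, 346.8]
tcp_rot: [-3.14, 0.001, 2.031]
contact_force: [-1.4, -3.9, 1.7]
grip_width: 19.6
```

```bash
python3 rk.py
```

```text
rack xy -31.4 -1.6 z 346.81 yaw 0.4601 F rack -3.0 -2.9 1.7 M -0.42 0.45 -0.02
```

The ball is met at about x = -34, so I expect the click near +12. I'll go on slowly.

>>> {"op": "play_rows", "data": {"commands": [{"offset": [0,0.003,0],"twist": 0},{"offset": [0,0.003,0],"twist": 0},{"offset": [0,0,0],"twist": 0}]}}

```text
time: 10.8
tool_pos: [589.6, 207.1, 346.8]
tcp_rot: [-3.141, 0.001, 2.03]
contact_force: [-0.2, -2.0, 1.2]
grip_width: 19.7
```

```bash
python3 rk.py
```

```text
rack xy -25.2 -1.6 z 346.76 yaw 0.4594 F rack -1.1 -1.7 1.2 M -0.44 0.24 -0.32
```

>>> {"op": "play_rows", "data": {"commands": [{"offset": [0,0.003,0],"twist": 0},{"offset": [0,0.003,0],"twist": 0},{"offset": [0,0,0],"twist": 0}]}}

```text
time: 11.1
tool_pos: [595.1, 209.8, 346.8]
tcp_rot: [3.141, 0.001, 2.03]
contact_force: [1.8, -3.5, -0.1]
grip_width: 19.9
```

```bash
python3 rk.py
```

```text
rack xy -19.1 -1.5 z 346.78 yaw 0.4596 F rack 0.1 -4.0 -0.1 M -0.56 0.15 -0.35
```

>>> {"op": "play_rows", "data": {"commands": [{"offset": [0,0.003,0],"twist": 0},{"offset": [0,0.003,0],"twist": 0},{"offset": [0,0,0],"twist": 0}]}}

```text
time: 11.4
tool_pos: [600.5, 212.6, 346.8]
tcp_rot: [3.141, 0.001, 2.031]
contact_force: [1.7, -4.1, -0.0]
grip_width: 20.0
```

```bash
python3 rk.py
```

```text
rack xy -13.0 -1.5 z 346.81 yaw 0.4598 F rack -0.3 -4.4 -0.0 M -0.72 0.14 -0.29
```

>>> {"op": "play_rows", "data": {"commands": [{"offset": [0.0005,0.003,0],"twist": 0},{"offset": [0,0.003,0],"twist": 0},{"offset": [0,0,0],"twist": 0}]}}

```text
time: 11.7
tool_pos: [605.7, 215.6, 346.9]
tcp_rot: [3.141, 0.001, 2.031]
contact_force: [2.7, -4.8, -1.0]
grip_width: 19.3
```

```bash
python3 rk.py
```

```text
rack xy -7.0 -1.1 z 346.86 yaw 0.46 F rack 0.3 -5.4 -1.0 M -0.91 0.15 -0.22
```

>>> {"op": "play_rows", "data": {"commands": [{"offset": [0,0.003,0],"twist": 0},{"offset": [0,0.003,0],"twist": 0},{"offset": [0,0,0],"twist": 0}]}}

```text
time: 12.0
tool_pos: [611.1, 218.2, 346.9]
tcp_rot: [3.141, 0.001, 2.031]
contact_force: [2.6, -5.1, -0.7]
grip_width: 19.7
```

```bash
python3 rk.py
```

```text
rack xy -1.0 -1.1 z 346.87 yaw 0.4599 F rack 0.0 -5.7 -0.7 M -0.94 0.15 -0.26
```

>>> {"op": "play_rows", "data": {"commands": [{"offset": [0,0.003,0],"twist": 0},{"offset": [0,0,0],"twist": 0}]}}

```text
time: 12.2
tool_pos: [613.7, 219.6, 346.8]
tcp_rot: [3.141, 0.001, 2.031]
contact_force: [1.9, -5.8, -0.3]
grip_width: 19.9
```

```bash
python3 rk.py
```

```text
rack xy 1.9 -1.1 z 346.85 yaw 0.4599 F rack -0.9 -6.1 -0.3 M -0.89 0.17 -0.2
```

>>> {"op": "play_rows", "data": {"commands": [{"offset": [0,0.0015,0],"twist": 0},{"offset": [0,0,0],"twist": 0}]}}

```text
time: 12.4
tool_pos: [614.9, 220.2, 346.8]
tcp_rot: [-3.141, 0.001, 2.031]
contact_force: [-0.7, -5.6, 1.1]
grip_width: 19.9
```

```bash
python3 rk.py
```

```text
rack xy 3.2 -1.1 z 346.82 yaw 0.4602 F rack -3.1 -4.7 1.1 M -0.9 0.39 -0.08
```

>>> {"op": "play_rows", "data": {"commands": [{"offset": [0,0.0015,0],"twist": 0},{"offset": [0,0,0],"twist": 0}]}}

```text
time: 12.6
tool_pos: [616.2, 220.8, 346.9]
tcp_rot: [3.142, 0.001, 2.031]
contact_force: [-0.1, -5.4, 0.2]
grip_width: 19.9
```

```bash
python3 rk.py
```

```text
rack xy 4.7 -1.1 z 346.86 yaw 0.4601 F rack -2.5 -4.8 0.2 M -0.9 0.35 -0.07
```

>>> {"op": "play_rows", "data": {"commands": [{"offset": [0,0.0015,0],"twist": 0},{"offset": [0,0,0],"twist": 0}]}}

```text
time: 12.8
tool_pos: [617.7, 221.6, 346.9]
tcp_rot: [3.141, 0.001, 2.031]
contact_force: [2.2, -4.8, -0.8]
grip_width: 20.0
```

```bash
python3 rk.py
```

```text
rack xy 6.4 -1.1 z 346.91 yaw 0.4599 F rack -0.2 -5.3 -0.8 M -0.86 0.15 -0.22
```

>>> {"op": "play_rows", "data": {"commands": [{"offset": [0,0.0015,0],"twist": 0},{"offset": [0,0,0],"twist": 0}]}}

```text
time: 13.0
tool_pos: [619.2, 222.3, 346.9]
tcp_rot: [3.14, 0.001, 2.031]
contact_force: [2.0, -4.7, -0.7]
grip_width: 19.7
```

```bash
python3 rk.py
```

```text
rack xy 8.0 -1.0 z 346.89 yaw 0.4599 F rack -0.3 -5.1 -0.7 M -0.8 0.08 -0.18
```

>>> {"op": "play_rows", "data": {"commands": [{"offset": [0,0.001,0],"twist": 0},{"offset": [0,0,0],"twist": 0}]}}

```text
time: 13.2
tool_pos: [620.0, 222.9, 346.9]
tcp_rot: [3.14, 0.001, 2.031]
contact_force: [3.1, -4.0, -0.4]
grip_width: 19.7
```

```bash
python3 rk.py
```

```text
rack xy 9.0 -0.9 z 346.89 yaw 0.46 F rack 1.0 -5.0 -0.4 M -0.78 0.08 -0.25
```

>>> {"op": "play_rows", "data": {"commands": [{"offset": [0,0.001,0],"twist": 0},{"offset": [0,0,0],"twist": 0}]}}

```text
time: 13.4
tool_pos: [620.8, 223.5, 346.8]
tcp_rot: [3.141, 0.0, 2.031]
contact_force: [3.7, -3.7, -1.7]
grip_width: 19.8
```

```bash
python3 rk.py
```

```text
rack xy 10.0 -0.7 z 346.84 yaw 0.4601 F rack 1.7 -4.9 -1.7 M -0.86 -0.04 -0.22
```

>>> {"op": "play_rows", "data": {"commands": [{"offset": [0,0.001,0],"twist": 0},{"offset": [0,0,0],"twist": 0}]}}

```text
time: 13.6
tool_pos: [621.5, 224.1, 346.8]
tcp_rot: [3.141, 0.0, 2.031]
contact_force: [3.5, -4.3, -0.4]
grip_width: 20.0
```

```bash
python3 rk.py
```

```text
rack xy 10.9 -0.5 z 346.83 yaw 0.4603 F rack 1.2 -5.4 -0.4 M -0.81 -0.04 -0.13
```

>>> {"op": "play_rows", "data": {"commands": [{"offset": [0,0.001,0],"twist": 0},{"offset": [0,0,0],"twist": 0}]}}

```text
time: 13.8
tool_pos: [622.0, 224.4, 346.8]
tcp_rot: [-3.141, -0.0, 2.031]
contact_force: [0.5, -5.0, 0.1]
grip_width: 19.8
```

```bash
python3 rk.py
```

```text
rack xy 11.5 -0.4 z 346.8 yaw 0.4605 F rack -1.7 -4.7 0.1 M -0.78 0.23 -0.05
```

>>> {"op": "play_rows", "data": {"commands": [{"offset": [0,0.0007,0],"twist": 0},{"offset": [0,0,0],"twist": 0}]}}

```text
time: 14.0
tool_pos: [622.3, 224.6, 346.9]
tcp_rot: [-3.139, 0.0, 2.031]
contact_force: [-2.5, -6.7, 1.3]
grip_width: 19.7
```

```bash
python3 rk.py
```

```text
rack xy 11.8 -0.5 z 346.85 yaw 0.4605 F rack -5.2 -4.9 1.3 M -0.81 0.67 -0.07
```

>>> {"op": "play_rows", "data": {"commands": [{"offset": [0,0.0007,0],"twist": 0},{"offset": [0,0,0],"twist": 0}]}}

```text
time: 14.2
tool_pos: [622.7, 224.7, 346.9]
tcp_rot: [-3.138, 0.0, 2.031]
contact_force: [-4.1, -7.8, 2.7]
grip_width: 19.7
```

```bash
python3 rk.py
```

```text
rack xy 12.2 -0.5 z 346.91 yaw 0.4606 F rack -7.1 -5.1 2.7 M -0.85 0.94 0.02
```

>>> {"op": "play_rows", "data": {"commands": [{"offset": [0,0.0007,0],"twist": 0},{"offset": [0,0,0],"twist": 0}]}}

```text
time: 14.4
tool_pos: [623.0, 224.8, 347.0]
tcp_rot: [-3.137, 0.0, 2.031]
contact_force: [-6.4, -8.8, 4.2]
grip_width: 20.4
```

```bash
python3 rk.py
```

```text
rack xy 12.6 -0.5 z 346.96 yaw 0.4606 F rack -9.6 -5.0 4.2 M -0.89 1.28 0.06
```

>>> {"op": "play_rows", "data": {"commands": [{"offset": [0,0.0005,0],"twist": 0},{"offset": [0,0,0],"twist": 0}]}}

```text
time: 14.6
tool_pos: [623.3, 225.0, 347.0]
tcp_rot: [-3.136, 0.0, 2.031]
contact_force: [-7.8, -10.0, 4.6]
grip_width: 19.9
```

```bash
python3 rk.py
```

```text
rack xy 12.9 -0.5 z 347.04 yaw 0.4607 F rack -11.4 -5.5 4.6 M -0.92 1.62 0.08
```

Resistance rises steadily at about 6 N/mm from x = 11.4, which is the buffer, just past the pull-in (click) felt at 9–11. I'll let go.

>>> {"op": "play_rows", "data": {"commands": [{"offset": [0,0,0],"twist": 0},{"offset": [0,0,0],"twist": 0},{"offset": [0,0,0],"twist": 0},{"offset": [0,0,0],"twist": 0},{"offset": [0,0,0],"twist": 0}], "jaw": 90}}

```text
time: 15.1
tool_pos: [624.5, 226.0, 346.8]
tcp_rot: [3.141, -0.0, 2.031]
contact_force: [0.5, 0.2, -0.2]
grip_width: 55.3
```

```bash
python3 rk.py
```

```text
rack xy 14.4 -0.1 z 346.83 yaw 0.4607 F rack 0.5 -0.1 -0.2 M -0.08 0.03 0.01
```

>>> {"op": "play_rows", "data": {"commands": [{"offset": [0,0,-0.02],"twist": 0},{"offset": [0,0,-0.03],"twist": 0},{"offset": [0,0,-0.04],"twist": 0},{"offset": [0,0,-0.04],"twist": 0},{"offset": [-0.045,0,0],"twist": 0}]}}

```text
time: 15.6
tool_pos: [642.7, 189.5, 484.7]
tcp_rot: [3.129, 0.001, 2.038]
contact_force: [1.5, 0.6, 0.8]
grip_width: 59.2
```

>>> {"op": "play_rows", "data": {"commands": [{"offset": [0,-0.045,0],"twist": 0},{"offset": [0,-0.045,0],"twist": 0},{"offset": [0,-0.045,0],"twist": 0},{"offset": [0,-0.045,0],"twist": 0},{"offset": [0,-0.045,0],"twist": 0}]}}

```text
time: 16.1
tool_pos: [441.1, 84.8, 476.8]
tcp_rot: [3.141, -0.0, 2.031]
contact_force: [-0.8, -0.8, 1.4]
grip_width: 59.5
```

Run:
```python
from w import *
from ov import overlay
s=viewer.capture("scene");t=viewer.capture("top")
cv2.imwrite("pics/e1s_raw.png",s[:,:,::-1]);cv2.imwrite("pics/e1t_raw.png",t[:,:,::-1])
f=lambda im,c:cv2.resize(im[c[1]-40:c[1]+40,c[0]-40:c[0]+40,::-1],(400,400),interpolation=cv2.INTER_CUBIC)
cv2.imwrite("pics/e1.png",np.hstack([f(t,(168,145)),f(s,(336,275))]))
cv2.imwrite("pics/e1f.png",np.hstack([s,t])[:,:,::-1][::1,::1]) if 0 else None
```

```text
(no output)
```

View pics/e1.png

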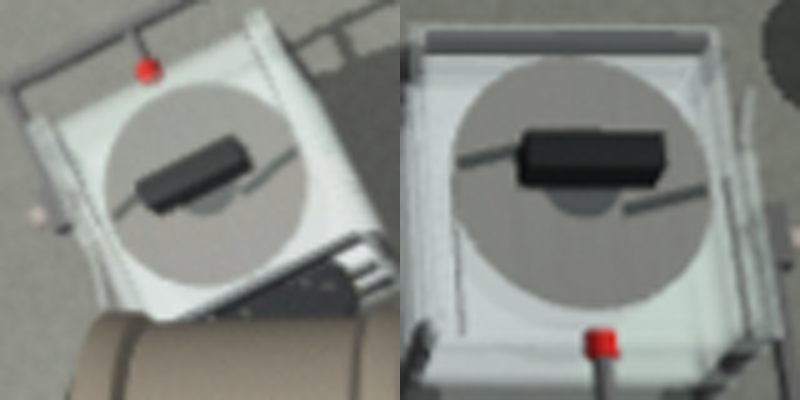

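The housing lies in the top tier: red buffer at (147,70), bar at (195,172), trim at the front. I'll fit the bar for a numeric check.

Run:
```python
from fit import *
ims={"top":cv2.imread("pics/e1t_raw.png")[:,:,::-1].copy(),"scene":cv2.imread("pics/e1s_raw.png")[:,:,::-1].copy()}
for v in (("top",),("scene",),("top","scene")):
    x,e=fitbar(ims,(622,224,.46),181,v); a=.46;c,s=np.cos(a),np.sin(a);d=x[:2]-[611.5,219.7]
    print(v,x.round(3),e,"rack",d[0]*c+d[1]*s,-d[0]*s+d[1]*c)
# other objects shift
a=cv2.imread("pics/scene0_raw.png").astype(int);b=cv2.imread("pics/e1s_raw.png").astype(int)
for n,(u,v) in dict(bowl=(400,242),lid=(203,278),whisk=(165,165)).items(): print(n,np.abs(a-b)[v-22:v+22,u-25:u+25].mean())
```

```text
('top',) [6.22244e+02 2.22215e+02 4.53000e-01] 305.3725303320286 rack 10.743442946569207 -2.5163886840446676
('scene',) [6.22076e+02 2.22308e+02 4.63000e-01] 302.5229845457035 rack 10.634658901311882 -2.3585978149754245
('top', 'scene') [6.22092e+02 2.22210e+02 4.63000e-01] 612.5425398525208 rack 10.604984041212026 -2.4534207642825057
bowl 9.054545454545455
lid 5.163484848484848
whisk 30.121666666666666
```

```bash
cp pics/e1s_raw.png pics/e2s.png
```

```text
(no output)
```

View pics/e2s.png

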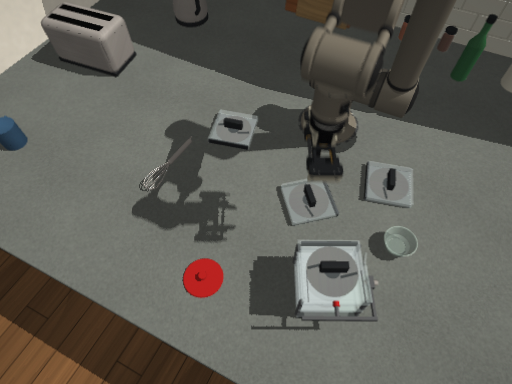

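The whisk, lid and bowl haven't moved; the whisk only has the arm's shadow on it. Handing in.

```bash
python3 -c "
from plant import ticket,status
print(status.get_obs()['contact_force'],ticket.close_job())"
```

```text
the job is handed in; nothing more can be done
[-0.43590511 -0.08635737 -0.08850777] None
```

I put the farthest loose housing into the top tier, clear edge first, pushed it onto the end buffer and let go; the job was handed in at about 16 s. No verdict is reported, and I didn't tug the housing to test the hold.

- **By feel:** The ball was met at about x = -34 mm from nominal home. There was a pull-in at +9 to +11 mm. The buffer then took load from about +11.4 mm, at roughly 6 N/mm. The highest push was about 11 N along x, under the 25 N limit.
- **By camera:** After letting go, the bar measured about +10.7 mm along x and within 0.01 rad of square, with the dark trim at the open front. That position fits a catch clamped about 11 mm beyond mid adjustment.
- **Others:** In the last scene picture the bowl, lid and whisk looked unmoved; an image difference over the whisk was only the arm's shadow.
- **Disagreements:**
  - Sideways, the camera put the bar 2.4 mm off the rack's middle, while the tool read -0.5 mm under load and about 0 after opening. Both are inside the 4 mm limit, and calibration is good to about 2 mm.
  - A side force of about 5 N stayed on the tool after the pull-in and went to zero when the jaws opened. So the evidence that the ball is out in its notch is the housing reaching the buffer, not that force.

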